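# Wind the bath boat and hold it ready to launch

### The job

On this bathroom counter, wind the yellow key of the toy tugboat clockwise (seen from above) all the way to its stop while the boat sits in its grey stand; this takes several partial turns. Then lift the boat out of the stand and carry it, level all the way, to the blue tub, and finish still holding it in the gripper: level and still in the air above the middle of the tub, its keel about 8 cm above the rim and touching nothing else. Leave everything else on the counter where it is.

Things in the scene. Friction and masses are not known exactly. Their poses are not given: they have to be found in the camera images.
- boat: Red toy tugboat, 0.23 to 0.46 kg, 136 mm long (60 mm behind to 76 mm ahead of the origin), 64 mm wide, hull 42 mm high, loose in the stand with its flat keel on the stand's floor. Origin: keel underside, right below the key's axis; x to the pointed bow, y to port, z up. Centre of mass within 6 mm of the key's axis.
- deckhouse (a point): Middle of the boat's white deckhouse, 59 mm above the keel, below the key; axes as the boat. It is 56 mm long (x), 42 mm wide (y; a good place to grip for lifting), from the deck 42 mm to its roof 76 mm above the keel. The key's shaft comes out of the roof. A black funnel, 20 mm wide, top 68 mm above the keel, stands 44 mm behind it.
- key (a joint): Winding angle of the yellow key (rad): grows clockwise seen from above; starts between 0.6 and 1.6; hard stop at 4.71 = fully wound (within 0.3 is enough). Resistance 0.05 to 0.09 N m, growing as the spring winds. A clutch keeps the key where it is let go. At 0 the key's flat bow lies along the boat's x; fully wound it lies across the boat.
- key_grip (a point): Point to grip the key, on its vertical axis, 104 mm above the boat's keel, turning with the key. The bow is a flat yellow plate 30 mm wide (along this point's x), 8 mm thick (along its y; close the fingers along y) and 24 mm tall, from 16 mm below to 8 mm above this point; there are 12 mm of free shaft between the deckhouse roof and the bow.
- stand: Grey plastic stand fixed to the counter, 130 x 84 x 8 mm plate; the boat sits on it between two side lips 90 mm long, which rise to 24 mm above the counter, with 2 mm play a side, so the hull cannot turn. Open upwards and at both ends. Origin: middle of its underside; the boat's x runs along its x.
- tub: Blue open wash tub fixed to the counter, empty, 280 mm (x) x 220 mm (y), rim 85 mm above the counter, walls 5 mm. Origin: middle of its underside, on the counter. The boat stand and the tub may be on either side, left or right.
- roll_a: Bystander: white paper roll, 110 mm across, 100 mm high, standing at the back. Origin: middle of underside.
- roll_b: Bystander: second white paper roll, same size, at the back. Origin: middle of underside.
- soap_pump: Bystander: amber bottle with a black cap, 64 mm across, 160 mm high, at the back. Origin: middle of underside.
- mug: Bystander: white mug, 76 mm across, 90 mm high, at the back. Origin: middle of underside.
- shampoo: Bystander: small green bottle, 44 mm across, 120 mm high, on the far left. Origin: middle of underside.
- duck: Bystander: yellow bath duck, 60 mm across, 63 mm high, on the far right. Origin: middle of underside.
Things that resemble listed ones, but are neither listed nor needed, are in the scene too. Leave any purple look-alike of the boat alone.

How it is judged:
By the outcome, as a careful person would: the job done as asked, in the order asked, and still so for the second after the job is handed in, while the arm keeps its last pose, push and grip.
It also fails if it takes over 72 s, if anything falls off the work surface, if the arm or the gripper's body presses on something with over 40 N, if the wrist force passes 120 N, or if a joint passes its speed limit or range.

### The arm

A 7-joint arm with a two-finger parallel gripper is mounted at the origin on the work surface. World frame = base frame: x ahead of the robot, y to its left, z up, the work surface at z = 0. Lengths are in m, angles in rad, forces in N, time in s.
With the tool pointing down it reaches from about 0.35 to 0.9 m from the base axis. Payload 8.1 kg.
Tool frame: the origin (TCP) lies at the very end of the fingers, on their centre line; the grasp point (between the pads) lies arm.grip_point_offset behind it (arm.grip_point_offset is the distance from the TCP to the grasp point, in m); z points along the fingers, y is the line along which they close (so a half turn about z gives the same grasp; the last joint's range is limited). The gripper opens to 92 mm and grips with 3 to 60 N. Pads are 19 mm wide; open, the fingers measure 130 mm over their backs; the gripper's body (75 mm by 190 mm) begins 47 mm behind the grasp point.
Start: joints at [-1.204, 0.434, 0.025, 1.573, -0.012, 1.134, -0.075], TCP at [0.283, 0.557, 0.227] pointing down, gripper open.
Joint ranges: [-2.62, 2.62], [-0.44, 2.09], [-1.27, 1.32], [0.08, 2.57], [-1.32, 4.46], [0.12, 2], [-2.74, 2.74]. Speed limits (rad/s): [2.22, 2.22, 3.01, 3.01, 3.14, 3.14, 3.14].

### API

Orientations are given as a rotation vector (axis times angle).
In Python, from cell import arm gives the robot as it stands. The module is installed in compiled form; this text tells all that it offers.
- The arm moves only by the shell command python3 -m creep 'ROWS' [OPENING] [FORCE]. ROWS is JSON, a list of rows, each a list of 6 numbers: the shift along the tool's x, y, z scaled (see below), then the turn, a rotation vector about the tool's x, y, z scaled (see below). A call has 1 to 20 rows; each row shifts and turns the commanded pose from where the row before left it, along the tool's axes as they then stand; what a row does not reach is not made up. The controller multiplies each number of a shift by 0.4 m and each number of a turn by 120 degrees. A row lasts 1/12 s, in which the tool goes at most 41.7 mm and 7.16 degrees, less where a joint would pass 70% of its speed; a pose out of reach is approached as far as the arm can. A call with a number of a shift or a turn outside -1 to 1 is refused whole. A call with a gripper value outside its range is refused whole. OPENING is the closure, from -1 (fully open) to 1 (shut), set as the call begins (- or left out, the last holds). The fingers move at their own pace and stop on an object; FORCE is the grip in N (left out, the last holds). Time passes only in rows, so rows that do not move let the fingers close. It gives the time, the measured TCP pose, the force, the opening and the grip force at its end, in the units of the state.
- arm.observe(): the state, without advancing time (a new reading comes with each control period).
- arm.get_image(name): name is "scene" or "top" or "wrist"; returns a dict with "frame" (400x640x3 uint8, red, green, blue), "intrinsics" (3x3 intrinsics, pixels), "rvec" (rotation vector, rad) and "tvec" (3), from world to camera coordinates, as OpenCV has them; the wrist camera has in their place "mount" (4x4, takes a point from camera to tool coordinates, whose origin is the TCP and whose axes are the flange's). Camera axes: x right, y down, z forward; pixel columns grow to the right and rows downward; lengths in m; the calibration is good to about 2 mm. The wrist camera is an equidistant fisheye: a pixel r from the principal point sees the ray r / f radians off the axis. A picture is of the moment at which its call begins: read the wrist's pose just before it. There is no depth.
- arm.sign_off(): hands the job in; it is judged then, once.
The state is a dict: "clock": time; "joints": joint angles; "dq": joint speeds; "joint_efforts": joint torques, N m; "position": TCP position; "ee_rot": TCP orientation; "force": force on the tool from outside, world axes, zero at the start; "ft_torque": the same for the moment, N m; "width": opening from 0.0 (shut) to 1.0 (fully open); "gripper_force": force on a finger pad.
Only numpy, scipy, OpenCV 4.12 (cv2) and the standard library are available. Lean on these libraries where they do the work, as an engineer would, in place of code of your own. Each camera call takes 0.05 s, during which the arm holds its last target. There are 200 camera calls.

## Working session

There is one attempt and no reset: what is moved stays moved. The work goes in short steps, Python scripts to look and compute and a shell command to move; the robot and the scene stay as the last step left them, time stands still between calls to the robot, and variables do not carry over. Pictures are saved under pics/ and viewed, at most 10 in all, crops included, and the job is handed in when it is done.

```bash
mkdir -p pics; python3 - <<'E'
from cell import arm
import cv2,numpy as np
o=arm.observe();print({k:np.round(v,3).tolist() for k,v in o.items()},arm.grip_point_offset)
for n in("scene","top"):
    im=arm.get_image(n);cv2.imwrite(f"pics/{n}.png",im["frame"][...,::-1]);np.savez(n+".npz",**im)
    print(n,im["intrinsics"].tolist(),im["rvec"],im["tvec"])
a=cv2.imread("pics/scene.png")
w=arm.get_image("wrist");print(w["intrinsics"],w["mount"])
E
```

```text
{'clock': 0.0, 'joints': [-1.204, 0.435, 0.025, 1.574, -0.012, 1.134, -0.075], 'dq': [0.0, -0.001, -0.002, 0.001, 0.0, -0.001, -0.001], 'joint_efforts': [0.001, -66.785, 0.985, -31.445, -0.061, 0.043, 0.0], 'position': [0.283, 0.557, 0.226], 'ee_rot': [-0.731, -3.055, 0.002], 'force': [-0.872, 0.749, 0.286], 'ft_torque': [-0.023, 0.014, 0.032], 'gripper_force': 0.0, 'width': 1.001} 0.0188
scene [[408.3621501471605, 0.0, 319.2651365565443], [0.0, 408.3621501471605, 200.00973377376457], [0.0, 0.0, 1.0]] [ 2.11667581  1.19766786 -0.50178556] [-0.28799993 -0.28523146  1.66961257]
top [[380.7952867795035, 0.0, 323.1957099774099], [0.0, 380.7952867795035, 199.25637515881297], [0.0, 0.0, 1.0]] [ 2.0323099  -2.19147817  0.23203281] [0.02845861 0.57455433 1.12527402]
[[309.70691629   0.         314.5899134 ]
 [  0.         309.70691629 197.99166232]
 [  0.           0.           1.        ]] [[-4.31484252e-04 -9.69672591e-01 -2.44407202e-01  6.59225571e-02]
 [ 9.99999907e-01 -4.16614833e-04 -1.12534439e-04 -4.46982718e-04]
 [ 7.29789601e-06 -2.44407227e-01  9.69672680e-01 -1.57269547e-01]
 [ 0.00000000e+00  0.00000000e+00  0.00000000e+00  1.00000000e+00]]
```

View pics/scene.png

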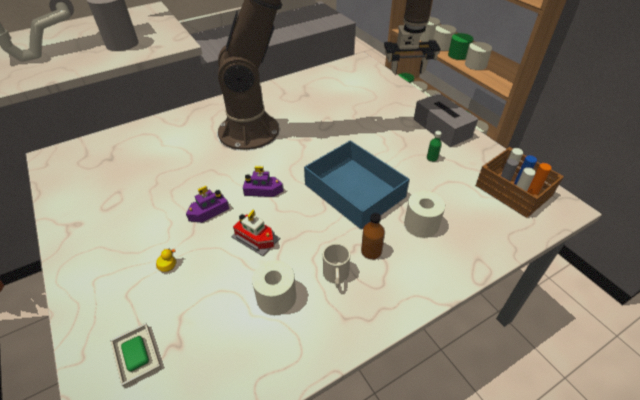

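View pics/top.png

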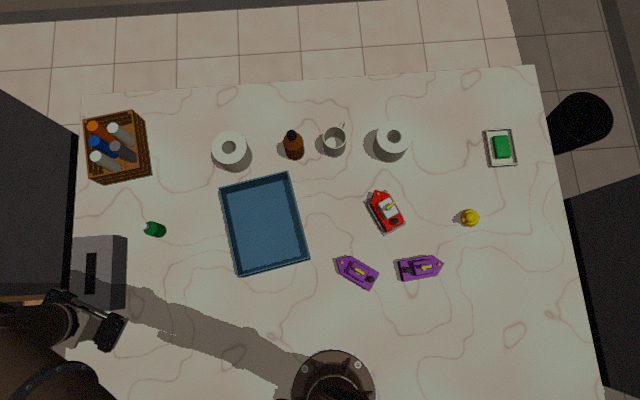

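The scene picture shows the red boat in its grey stand at (255,232), and the top view shows it at (386,211). Things it could be taken for are the purple boats at top (357,272) and (420,268), and the duck (470,217) for the yellow key. I choose the red one in the stand. The tub is at top (264,223).

```bash
cat > h.py <<'E'
import numpy as np,cv2
from scipy.spatial.transform import Rotation as R
def ray(im,p):
    Rm=cv2.Rodrigues(im["rvec"])[0]
    q=cv2.undistortPoints(np.float64([[p]]),im["intrinsics"],None)[0,0]
    d=Rm.T@np.r_[q,1]; return -Rm.T@im["tvec"],d/np.linalg.norm(d)
def onz(im,p,z):
    c,d=ray(im,p); return c+d*(z-c[2])/d[2]
def tri(r1,r2):
    A=np.stack([r1[1],-r2[1]],1); s=np.linalg.lstsq(A,r2[0]-r1[0],rcond=None)[0]
    a=r1[0]+s[0]*r1[1];b=r2[0]+s[1]*r2[1]; return (a+b)/2,np.linalg.norm(a-b)
def wray(im,o,p):
    K=im["intrinsics"];v=np.array([(p[0]-K[0,2])/K[0,0],(p[1]-K[1,2])/K[1,1]]);r=np.hypot(*v)
    d=np.r_[v/r*np.sin(r),np.cos(r)];M=im["mount"];Rt=R.from_rotvec(o["ee_rot"])
    return Rt.apply(M[:3,3])+o["position"],Rt.apply(M[:3,:3]@d)
def mask(f,lo,hi):
    return cv2.inRange(cv2.cvtColor(f,cv2.COLOR_RGB2HSV),np.array(lo),np.array(hi))
def blobs(m,a=5):
    n,l,s,c=cv2.connectedComponentsWithStats(m);return [(int(s[i,4]),c[i].round(1).tolist(),l==i) for i in range(1,n) if s[i,4]>=a]
E
python3 - <<'E'
from h import *
S=np.load("scene.npz");T=np.load("top.npz")
out=[]
ks=[]
for im,box in((T,(360,180,410,245)),(S,(225,200,285,260))):
    f=im["frame"];x0,y0,x1,y1=box
    c=f[y0:y1,x0:x1]
    m=mask(c,(22,120,120),(35,255,255))
    B=max(blobs(m),key=lambda b:b[0]);k=np.array(B[1])+[x0,y0];ks.append(k)
    r=mask(c,(0,140,60),(8,255,255))|mask(c,(172,140,60),(180,255,255))
    p=np.argwhere(r)[:,::-1]+[x0,y0]
    print("key",B[0],k,"red n",len(p),cv2.minAreaRect(p.astype(np.float32)))
    out.append(cv2.resize(c,(390,390*c.shape[0]//c.shape[1]),interpolation=cv2.INTER_CUBIC)[:390])
    P=np.array([onz(im,q,.05)[:2] for q in p.astype(float)]);print(cv2.minAreaRect(P.astype(np.float32)))
print("tri",tri(ray(T,ks[0]),ray(S,ks[1])), onz(T,ks[0],.108))
f=T["frame"];m=mask(f,(95,100,30),(115,255,255));B=max([b for b in blobs(m)if 200<b[1][0]<320],key=lambda b:b[0])
p=np.argwhere(B[2])[:,::-1].astype(np.float32)
h=cv2.boxPoints(cv2.minAreaRect(p));print(B[:2],h)
W=np.array([onz(T,q,.085)[:2] for q in h.astype(float)]);print(W,W.mean(0),np.linalg.norm(W[1]-W[0]),np.linalg.norm(W[2]-W[1]))
h=max(o.shape[0] for o in out)
cv2.imwrite("pics/crop.png",np.hstack([cv2.copyMakeBorder(o,0,h-o.shape[0],0,0,0) for o in out])[...,::-1])
E
```

```text
key 24 [390.4 205. ] red n 435 ((385.2793884277344, 208.3060302734375), (41.97153854370117, 21.555234909057617), 62.35402297973633)
((0.534280002117157, -0.206198051571846), (0.13162975013256073, 0.0680934265255928), 21.662986755371094)
key 22 [250.3 213.2] red n 505 ((255.32583618164062, 232.0786590576172), (43.671913146972656, 23.10795021057129), 32.0053825378418)
((0.5499259829521179, -0.21299487352371216), (0.14866968989372253, 0.07737237960100174), 23.118366241455078)
tri (array([ 0.53075403, -0.21158636,  0.11589041]), np.float64(0.0014662226049210127)) [ 0.53247485 -0.21242793  0.108     ]
(6507, [263.2, 224.2]) [[215.35297 188.41177]
 [287.35297 170.41177]
 [309.58826 259.35294]
 [237.58826 277.35294]]
[[0.62879367 0.31304214]
 [0.66950942 0.08946587]
 [0.39210066 0.03919434]
 [0.35601585 0.25252026]] [0.5116049  0.17355565] 0.22725343042273027 0.28192701945306553
```

View pics/crop.png

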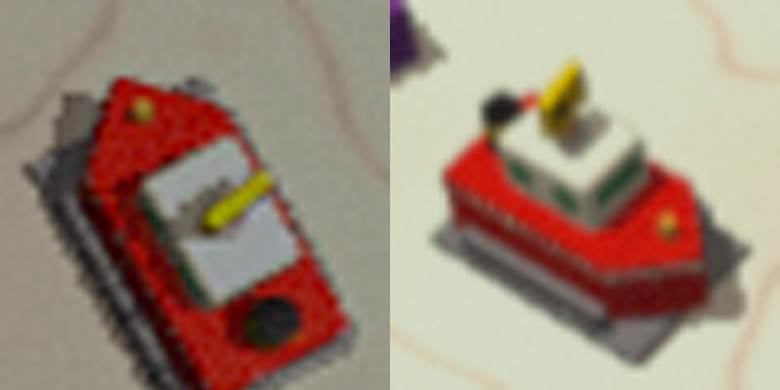

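The crop confirms the red boat in the grey stand. The yellow key is near top pixel (390,205), turned well across the boat, and the bow points towards +x/+y. I'll move above it and take a close look.

```bash
python3 -m creep '[[-0.04,-0.04,-0.01,0,0,0],[-0.07,-0.07,-0.01,0,0,0],[-0.07,-0.07,-0.01,0,0,0],[-0.07,-0.07,-0.01,0,0,0],[-0.07,-0.07,-0.01,0,0,0],[-0.07,-0.07,-0.01,0,0,0],[-0.07,-0.07,-0.01,0,0,0],[-0.07,-0.07,0,0,0,0],[-0.07,-0.07,0,0,0,0],[-0.07,-0.07,0,0,0,0],[-0.07,-0.07,0,0,0,0],[-0.07,-0.07,0,0,0,0],[-0.07,-0.07,0,0,0,0],[-0.07,-0.07,0,0,0,0],[-0.07,-0.07,0,0,0,0],[-0.07,-0.07,0,0,0,0],[-0.07,-0.07,0,0,0,0],[-0.07,-0.07,0,0,0,0],[-0.07,-0.07,0,0,0,0],[-0.06,-0.06,0,0,0,0]]' -1 && python3 -m creep '[[-0.06,-0.06,0,0,0,0.05],[0,0,0,0,0,0.05],[0,0,0,0,0,0.05],[0,0,0,0,0,0.05],[0,0,0,0,0,0],[0,0,0,0,0,0]]' && cat >> h.py <<'E'
def look(name):
    from cell import arm
    o=arm.observe();im=arm.get_image("wrist");np.savez(name+".npz",**im,position=o["position"],ee_rot=o["ee_rot"])
    print(np.round(o["clock"],2),np.round(o["position"],4),np.round(o["ee_rot"],3),np.round(o["joints"],2),"yaw tool y",round(np.degrees(yaw(o)),1))
    cv2.imwrite(f"pics/{name}.png",im["frame"][...,::-1]);return o,im
def yaw(o):
    y=R.from_rotvec(o["ee_rot"]).apply([0,1,0]);return np.arctan2(y[1],y[0])
E
python3 -c "
from h import *
look('w1')"
```

```text
clock: 1.82
position: [0.5218, -0.1769, 0.2547]
ee_rot: [0.733, 3.055, -0.001]
force: [0.7, 0.2, 0.8]
width: 0.998
gripper_force: 0.0
clock: 2.32
position: [0.5321, -0.2061, 0.2545]
ee_rot: [-1.345, -2.838, 0.0]
force: [0.1, -0.4, -0.4]
width: 1.001
gripper_force: 0.0
2.32 [ 0.5321 -0.2061  0.2545] [-1.345 -2.838  0.   ] [-0.16  0.35  0.59  1.7  -0.21  1.15  1.18] yaw tool y 39.3
```

View pics/w1.png

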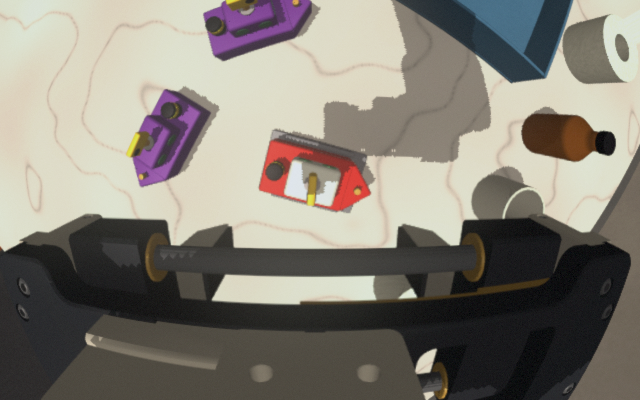

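The wrist view shows the red boat at (313,180) with its bow to the right. The key plate spans from about (312,172) to (311,206), along the tool's x. Next I'll measure the key centre, its direction and the hull heading.

```bash
cat > meas.py <<'E'
from h import *
import sys
d=dict(np.load(sys.argv[1]+".npz"));f=d["frame"]
zr=lambda p,z:(lambda c,v:c+v*(z-c[2])/v[2])(*wray(d,d,p))
roi=np.zeros(f.shape[:2],np.uint8);roi[120:225,250:380]=255
y=mask(f,(20,130,90),(35,255,255))&roi
B=[b for b in blobs(y,15)]
print([b[:2] for b in B]);b=max(B,key=lambda b:b[0])
p=np.argwhere(b[2])[:,::-1].astype(float)
P=np.array([zr(q,.108)[:2] for q in p]);r=cv2.minAreaRect(P.astype(np.float32))
mu,ev=cv2.PCACompute(P,mean=None);print("key c",r[0],mu,r[1:],"dir",np.degrees(np.arctan2(ev[0,1],ev[0,0])))
m=(mask(f,(0,140,60),(8,255,255))|mask(f,(172,140,60),(180,255,255)))&roi
p=np.argwhere(m)[:,::-1].astype(float)
P=np.array([zr(q,.05)[:2] for q in p]);r=cv2.minAreaRect(P.astype(np.float32));print("hull",r)
w=(mask(f,(0,0,150),(180,45,255)))&roi
h=cv2.convexHull(np.argwhere(m)[:,::-1].astype(np.int32));hm=np.zeros_like(w);cv2.fillConvexPoly(hm,h,255)
b=max(blobs(cv2.morphologyEx(w&hm|y&hm,cv2.MORPH_CLOSE,np.ones((5,5)))),key=lambda b:b[0])
P=np.array([zr(q,.084)[:2] for q in np.argwhere(b[2])[:,::-1].astype(float)])
print("roof",b[:2],cv2.minAreaRect(P.astype(np.float32)))
E
python3 meas.py w1
```

```text
[(216, [311.5, 189.6])]
key c (0.5303575396537781, -0.21019621193408966) [[ 0.53051937 -0.21027683]] ((0.0073247263208031654, 0.032001763582229614), 34.41874313354492) dir 124.65680414956547
hull ((0.5350285768508911, -0.20590826869010925), (0.13030171394348145, 0.0628310889005661), 24.01299476623535)
roof (1680, [310.9, 183.5]) ((0.5296540260314941, -0.2103516161441803), (0.054822590202093124, 0.041562192142009735), 20.669952392578125)
```

```bash
python3 -m creep '[[0,0,0,0,0,-0.058],[0,0,0,0,0,-0.058],[0,0,0,0,0,-0.058],[0,0,0,0,0,-0.058],[0,0,0,0,0,-0.058],[0,0,0,0,0,-0.058],[0,0,0,0,0,-0.058],[0,0,0,0,0,-0.058],[0,0,0,0,0,-0.058],[0,0,0,0,0,-0.058],[0,0,0,0,0,-0.058],[0,0,0,0,0,-0.058],[0,0,0,0,0,-0.058],[0,0,0,0,0,-0.058],[0,0,0,0,0,-0.058],[0,0,0,0,0,-0.058],[0,0,0,0,0,-0.058],[0,0,0,0,0,-0.058],[0,0,0,0,0,-0.058],[0,0,0,0,0,-0.058]]' && python3 -m creep '[[0,0,0,0,0,-0.058],[0,0,0,0,0,-0.058],[0,0,0,0,0,-0.058],[0,0,0,0,0,-0.058],[0,0,0,0,0,-0.058],[0,0,0,0,0,-0.01],[0,0,0,0,0,0],[0,0,0,0,0,0]]'
cat > go.py <<'E'
# python3 go.py x y z yawdeg : remaining move in tool units
from h import *;import sys
from cell import arm
o=arm.observe();t=np.array(list(map(float,sys.argv[1:4])))
Rt=R.from_rotvec(o["ee_rot"]);w=(np.degrees(yaw(o))-float(sys.argv[4])+90)%180-90
print("clock",round(o["clock"],2),"shift units",np.round(Rt.inv().apply(t-o["position"])/.4,4),"rz units",round(w/120,4),"pos",np.round(o["position"],4),"joints",np.round(o["joints"],2),"yaw",np.round(np.degrees(yaw(o)),1),"tilt",np.round(np.degrees(np.arccos(-Rt.as_matrix()[2,2])),2),"tau",np.round(o["ft_torque"],3))
E
python3 go.py .5303 -.2103 .094 34.5; python3 -c "
from h import *
look('w2')"; python3 meas.py w2
```

```text
clock: 4.03
position: [0.5279, -0.2041, 0.243]
ee_rot: [1.8, -2.542, -0.03]
force: [-0.4, 0.7, -1.5]
width: 0.996
gripper_force: 0.0
clock: 4.7
position: [0.5437, -0.1443, 0.1924]
ee_rot: [2.297, -2.006, 0.018]
force: [0.5, -0.1, 0.7]
width: 1.0
gripper_force: 0.0
clock 4.7 shift units [0.1414 0.0398 0.2594] rz units -0.2241 pos [ 0.5437 -0.1443  0.1924] joints [ 0.89  0.72 -1.27  1.68  0.76  1.37  2.74] yaw -172.4 tilt 5.33 tau [0.137 0.053 0.009]
4.7 [ 0.5437 -0.1443  0.1924] [ 2.297 -2.006  0.018] [ 0.89  0.72 -1.27  1.68  0.76  1.37  2.74] yaw tool y -172.4
[(343, [337.1, 134.6]), (23, [273.8, 150.1])]
key c (0.5286884307861328, -0.20854689180850983) [[ 0.52814657 -0.20801979]] ((0.008879677392542362, 0.027779316529631615), 33.575721740722656) dir 125.15764982305016
hull ((0.53608238697052, -0.1921524703502655), (0.12015900015830994, 0.054700519889593124), 0.19727380573749542)
roof (1803, [328.4, 140.4]) ((0.5298563241958618, -0.20875875651836395), (0.05423283204436302, 0.03942406550049782), 23.751184463500977)
```

The counter-clockwise pre-turn ran joint 7 to its limit, so I had the sense of that joint wrong: clockwise lowers it. I'll turn back and start the winding from yaw 34.5°.

```bash
python3 -m creep '[[0,0,-0.05,0,0,0.03],[0,0,-0.05,0,0,0.058],[0,0,-0.05,0,0,0.058],[0,0,0,0,0,0.058],[0,0,0,0,0,0.058],[0,0,0,0,0,0.058],[0,0,0,0,0,0.058],[0,0,0,0,0,0.058],[0,0,0,0,0,0.058],[0,0,0,0,0,0.058],[0,0,0,0,0,0.058],[0,0,0,0,0,0.058],[0,0,0,0,0,0.058],[0,0,0,0,0,0.058],[0,0,0,0,0,0.058],[0,0,0,0,0,0.058],[0,0,0,0,0,0.058],[0,0,0,0,0,0.058],[0,0,0,0,0,0.058],[0,0,0,0,0,0]]' 
python3 go.py .5303 -.2103 .254 34.5;python3 -c "
from cell import arm;from h import *
print(R.from_rotvec(arm.observe()['ee_rot']).as_matrix().round(4))"
```

```text
clock: 6.42
position: [0.5471, -0.1406, 0.2532]
ee_rot: [-0.846, -2.994, 0.138]
force: [0.6, 0.7, -0.9]
width: 1.0
gripper_force: 0.0
clock 6.42 shift units [-0.0555 -0.1699  0.0137] rz units 0.1997 pos [ 0.5471 -0.1406  0.2532] joints [ 0.64  0.45 -0.77  1.61  0.39  1.28  0.8 ] yaw 58.5 tilt 5.3 tau [ 0.047 -0.052  0.04 ]
[[-0.8522  0.5209 -0.05  ]
 [ 0.5233  0.8486 -0.0777]
 [ 0.002  -0.0924 -0.9957]]
```

```bash
cat > go.py <<'E'
# python3 go.py x y z yawdeg [abs]: remaining move in tool units (shift, then turn applied after shift)
from h import *;import sys
from cell import arm
o=arm.observe();t=np.array(list(map(float,sys.argv[1:4])));Rt=R.from_rotvec(o["ee_rot"])
a=np.radians(float(sys.argv[4]));y=np.array([np.cos(a),np.sin(a),0])
if len(sys.argv)<6 and np.dot(y,Rt.apply([0,1,0]))<0:y=-y
z=np.array([0,0,-1.]);G=R.from_matrix(np.stack([np.cross(y,z),y,z],1))
print("clock",round(o["clock"],2),"shift",np.round(Rt.inv().apply(t-o["position"])/.4,4),"turn",np.round(np.degrees((Rt.inv()*G).as_rotvec())/120,4),"pos",np.round(o["position"],4),"joints",np.round(o["joints"],2),"yaw",np.round(np.degrees(yaw(o)),1),"F",np.round(o["force"],1),"tau",np.round(o["ft_torque"],3),"w",np.round(o["width"],3),np.round(o["gripper_force"],1))
E
python3 go.py .5303 -.2103 .254 34.5
```

```text
clock 6.42 shift [-0.0555 -0.1699  0.0137] turn [-0.0437  0.0083  0.1995] pos [ 0.5471 -0.1406  0.2532] joints [ 0.64  0.45 -0.77  1.61  0.39  1.28  0.8 ] yaw 58.5 F [ 0.6  0.7 -0.9] tau [ 0.047 -0.052  0.04 ] w 1.0 0.0
```

```bash
python3 -m creep '[[-0.0275,-0.085,0.007,0,0,0],[-0.0275,-0.085,0.007,0,0,0],[0,0,0,-0.011,0.002,0.05],[0,0,0,-0.011,0.002,0.05],[0,0,0,-0.011,0.002,0.05],[0,0,0,-0.011,0.002,0.05],[0,0,0,0,0,0],[0,0,0,0,0,0]]' 
python3 go.py .5303 -.2103 .254 34.5;python3 -c "
from h import *
look('w3')"; python3 meas.py w3
```

```text
clock: 7.08
position: [0.53, -0.2105, 0.2531]
ee_rot: [-1.448, -2.786, 0.001]
force: [-0.3, -0.5, 1.1]
width: 0.998
gripper_force: 0.0
clock 7.08 shift [-0.0002  0.0009 -0.0023] turn [-0.0006 -0.0003  0.0047] pos [ 0.53   -0.2105  0.2531] joints [ 0.78  0.41 -0.69  1.63  0.28  1.2   0.64] yaw 35.1 F [-0.3 -0.5  1.1] tau [-0.03   0.034 -0.   ] w 0.998 0.0
7.08 [ 0.53   -0.2105  0.2531] [-1.448e+00 -2.786e+00  1.000e-03] [ 0.78  0.41 -0.69  1.63  0.28  1.2   0.64] yaw tool y 35.1
[(221, [316.0, 187.8])]
key c (0.5302712917327881, -0.21002836525440216) [[ 0.53041433 -0.21020402]] ((0.007206111680716276, 0.03179175406694412), 33.098609924316406) dir 124.5998995152743
hull ((0.5352208018302917, -0.2060578465461731), (0.13028296828269958, 0.06271082907915115), 23.845783233642578)
roof (1686, [315.3, 182.2]) ((0.5298386216163635, -0.2106262445449829), (0.05510145425796509, 0.04130511358380318), 20.925704956054688)
```

```bash
python3 -m creep '[[0,0,0.06,0,0,0.004],[0,0,0.06,0,0,0],[0,0,0.06,0,0,0],[0,0,0.06,0,0,0],[0,0,0.06,0,0,0],[0,0,0.06,0,0,0],[0,0,0.036,0,0,0],[0,0,0,0,0,0]]' -1 30 && python3 -m creep '[[0,0,0,0,0,0],[0,0,0,0,0,0],[0,0,0,0,0,0],[0,0,0,0,0,0],[0,0,0,0,0,0],[0,0,0,0,0,0],[0,0,0,0,0,0],[0,0,0,0,0,0],[0,0,0,0,0,0],[0,0,0,0,0,0]]' 1 30
python3 go.py .5303 -.2103 .094 34.5
```

```text
clock: 7.8
position: [0.5281, -0.2085, 0.0911]
ee_rot: [-1.456, -2.775, 0.001]
force: [-0.6, 1.0, 0.4]
width: 0.999
gripper_force: 0.0
clock: 8.63
position: [0.5298, -0.2093, 0.094]
ee_rot: [-1.466, -2.776, 0.0]
force: [-0.5, -0.2, -0.6]
width: 0.323
gripper_force: 0.0
clock 8.63 shift [-0.0027 -0.0004  0.    ] turn [-0.0005 -0.0009 -0.0016] pos [ 0.5298 -0.2093  0.094 ] joints [ 0.72  0.57 -0.62  1.82  0.42  0.89  0.5 ] yaw 34.3 F [-0.5 -0.2 -0.6] tau [-0.014 -0.046  0.039] w 0.323 0.0
```

```bash
python3 -m creep '[[-0.002,0,0,0,0,0],[0,0,0,0,0,0],[0,0,0,0,0,0],[0,0,0,0,0,0],[0,0,0,0,0,0],[0,0,0,0,0,0],[0,0,0,0,0,0],[0,0,0,0,0,0]]' 1 30
python3 go.py .5303 -.2103 .094 34.5
```

```text
clock: 9.3
position: [0.5302, -0.2099, 0.0939]
ee_rot: [-1.466, -2.776, -0.0]
force: [0.0, -0.2, -3.2]
width: 0.085
gripper_force: 30.0
clock 9.3 shift [-0.001  -0.0004 -0.0004] turn [-0.0005 -0.001  -0.0015] pos [ 0.5302 -0.2099  0.0939] joints [ 0.72  0.57 -0.62  1.82  0.42  0.89  0.5 ] yaw 34.3 F [ 0.  -0.2 -3.2] tau [ 0.046 -0.111 -0.023] w 0.085 30.0
```

```bash
python3 -m creep '[[0,0,0,0,0,0.04],[0,0,0,0,0,0.04],[0,0,0,0,0,0.04],[0,0,0,0,0,0.04],[0,0,0,0,0,0.04],[0,0,0,0,0,0.04],[0,0,0,0,0,0.04],[0,0,0,0,0,0.04],[0,0,0,0,0,0.04],[0,0,0,0,0,0.04],[0,0,0,0,0,0]]' 
python3 go.py .5303 -.2103 .094 34.5
python3 -m creep '[[0,0,0,0,0,0.04],[0,0,0,0,0,0.04],[0,0,0,0,0,0.04],[0,0,0,0,0,0.04],[0,0,0,0,0,0.04],[0,0,0,0,0,0.04],[0,0,0,0,0,0.04],[0,0,0,0,0,0.04],[0,0,0,0,0,0.04],[0,0,0,0,0,0.04],[0,0,0,0,0,0],[0,0,0,0,0,0]]' 
python3 go.py .5303 -.2103 .094 34.5
```

```text
clock: 10.22
position: [0.53, -0.21, 0.0939]
ee_rot: [-2.472, -1.935, 0.002]
force: [0.4, -0.4, -3.8]
width: 0.085
gripper_force: 30.0
clock 10.22 shift [-0.0005  0.001  -0.0001] turn [-0.0011 -0.0006 -0.4034] pos [ 0.53   -0.21    0.0939] joints [ 0.57  0.53 -0.4   1.83  0.27  0.84 -0.21] yaw -13.9 F [ 0.4 -0.4 -3.8] tau [-0.143  0.014  0.001] w 0.085 30.0
clock: 11.22
position: [0.5299, -0.2098, 0.094]
ee_rot: [-3.043, -0.775, 0.004]
force: [-2.1, -0.3, 1.0]
width: 0.086
gripper_force: 30.0
clock 11.22 shift [0.0003 0.0015 0.    ] turn [-1.000e-04  1.500e-03  7.006e-01] pos [ 0.5299 -0.2098  0.094 ] joints [ 0.42  0.5  -0.19  1.84  0.12  0.81 -0.9 ] yaw -61.4 F [-2.1 -0.3  1. ] tau [-0.012  0.713  0.001] w 0.086 30.0
```

The key is following the fingers and joint 7 has room left, so I'll keep turning.

```bash
python3 -m creep '[[0,0,0,0,0,0.04],[0,0,0,0,0,0.04],[0,0,0,0,0,0.04],[0,0,0,0,0,0.04],[0,0,0,0,0,0.04],[0,0,0,0,0,0.04],[0,0,0,0,0,0.04],[0,0,0,0,0,0.04],[0,0,0,0,0,0.04],[0,0,0,0,0,0.04],[0,0,0,0,0,0],[0,0,0,0,0,0]]' 
python3 go.py .5303 -.2103 .094 34.5
python3 -m creep '[[0,0,0,0,0,0.04],[0,0,0,0,0,0.04],[0,0,0,0,0,0.04],[0,0,0,0,0,0.04],[0,0,0,0,0,0.04],[0,0,0,0,0,0.04],[0,0,0,0,0,0.04],[0,0,0,0,0,0.04],[0,0,0,0,0,0.04],[0,0,0,0,0,0],[0,0,0,0,0,0]]' 
python3 go.py .5303 -.2103 .094 34.5
```

```text
clock: 12.22
position: [0.53, -0.2098, 0.094]
ee_rot: [-3.096, 0.529, 0.004]
force: [-4.0, 1.3, 3.1]
width: 0.086
gripper_force: 30.0
clock 12.22 shift [0.0013 0.001  0.    ] turn [0.0004 0.0014 0.301 ] pos [ 0.53   -0.2098  0.094 ] joints [ 0.26  0.49  0.03  1.86 -0.02  0.8  -1.61] yaw -109.4 F [-4.   1.3  3.1] tau [ 0.184  1.003 -0.018] w 0.086 30.0
clock: 13.13
position: [0.5301, -0.2098, 0.094]
ee_rot: [2.685, -1.631, -0.004]
force: [-3.9, 1.4, 2.6]
width: 0.086
gripper_force: 30.0
clock 13.13 shift [ 0.0013  0.0001 -0.    ] turn [ 0.0007  0.001  -0.0588] pos [ 0.5301 -0.2098  0.094 ] joints [ 0.12  0.5   0.23  1.87 -0.15  0.8  -2.23] yaw -152.6 F [-3.9  1.4  2.6] tau [0.371 0.902 0.022] w 0.086 30.0
```

```bash
python3 -m creep '[[0,0,0,0,0,0.02],[0,0,0,0,0,0.02],[0,0,0,0,0,0],[0,0,0,0,0,0]]' 
python3 go.py .5303 -.2103 .094 22
python3 -m creep '[[0,0,0,0,0,0.015],[0,0,0,0,0,0.015],[0,0,0,0,0,0],[0,0,0,0,0,0]]' 
python3 go.py .5303 -.2103 .094 22
```

```text
clock: 13.47
position: [0.5302, -0.2099, 0.094]
ee_rot: [2.613, -1.744, -0.004]
force: [-2.6, 2.1, 3.3]
width: 0.082
gripper_force: 30.0
clock 13.47 shift [ 0.001  0.    -0.   ] turn [0.0007 0.0009 0.0047] pos [ 0.5302 -0.2099  0.094 ] joints [ 0.1   0.5   0.25  1.87 -0.17  0.8  -2.3 ] yaw -157.4 F [-2.6  2.1  3.3] tau [0.552 0.94  0.024] w 0.082 30.0
clock: 13.8
position: [0.5304, -0.2096, 0.0941]
ee_rot: [2.557, -1.825, -0.004]
force: [-2.9, 2.1, 4.2]
width: 0.089
gripper_force: 30.5
clock 13.8 shift [0.0016 0.0008 0.0001] turn [ 0.0007  0.0009 -0.0254] pos [ 0.5304 -0.2096  0.0941] joints [ 0.09  0.5   0.27  1.87 -0.18  0.8  -2.35] yaw -161.0 F [-2.9  2.1  4.2] tau [0.834 0.827 0.58 ] w 0.089 30.5
```

The wrist moment jumped to 0.58 N m, so the key is at its stop. I'll unload slightly, release, rise and check.

```bash
python3 -m creep '[[0,0,0,0,0,-0.02],[0,0,0,0,0,0]]' && python3 -m creep '[[0,0,0,0,0,0],[0,0,0,0,0,0],[0,0,0,0,0,0],[0,0,0,0,0,0],[0,0,0,0,0,0],[0,0,0,0,0,0],[0,0,-0.03,0,0,0],[0,0,-0.06,0,0,0],[0,0,-0.06,0,0,0],[0,0,-0.06,0,0,0],[0,0,-0.06,0,0,0],[0,0,-0.06,0,0,0],[0,0,-0.06,0,0,0],[0,0,0,0,0,0]]' -1 30 && python3 -m creep '[[0,0,0,0,0,-0.05],[0,0,0,0,0,-0.05],[0,0,0,0,0,-0.05],[0,0,0,0,0,-0.05],[0,0,0,0,0,-0.05],[0,0,0,0,0,-0.05],[0,0,0,0,0,-0.05],[0,0,0,0,0,-0.05],[0,0,0,0,0,-0.05],[0,0,0,0,0,-0.05],[0,0,0,0,0,-0.05],[0,0,0,0,0,-0.05],[0,0,0,0,0,-0.05],[0,0,0,0,0,-0.05],[0,0,0,0,0,-0.05],[0,0,0,0,0,0],[0,0,0,0,0,0]]'
python3 go.py .53 -.21 .254 112; python3 -c "
from h import *
o,im=look('w4');cv2.imwrite('pics/w4c.png',cv2.resize(im['frame'][100:260,220:420],None,fx=3,fy=3)[...,::-1])"; python3 meas.py w4
```

```text
clock: 13.97
position: [0.5303, -0.2096, 0.094]
ee_rot: [-2.595, 1.771, 0.004]
force: [-3.0, 3.4, 3.8]
width: 0.088
gripper_force: 30.0
clock: 15.13
position: [0.5328, -0.2112, 0.2549]
ee_rot: [-2.589, 1.776, -0.008]
force: [0.7, -0.3, 0.2]
width: 0.993
gripper_force: 0.0
clock: 16.55
position: [0.5305, -0.2102, 0.2498]
ee_rot: [-3.088, -0.57, 0.003]
force: [0.8, -0.0, -0.6]
width: 1.001
gripper_force: 0.0
clock 16.55 shift [-0.001  -0.001  -0.0106] turn [-0.0009  0.0007 -0.0091] pos [ 0.5305 -0.2102  0.2498] joints [ 0.28  0.33  0.    1.67 -0.    1.14 -0.92] yaw -69.1 F [ 0.8 -0.  -0.6] tau [-0.092  0.204  0.035] w 1.001 0.0
16.55 [ 0.5305 -0.2102  0.2498] [-3.088e+00 -5.700e-01  3.000e-03] [ 0.28  0.33  0.    1.67 -0.    1.14 -0.92] yaw tool y -69.1
[(270, [314.5, 188.7])]
key c (0.5292018055915833, -0.2091197967529297) [[ 0.52887964 -0.21025415]] ((0.010119995102286339, 0.028737617656588554), 20.920127868652344) dir 114.46339450823538
hull ((0.5336074233055115, -0.208038330078125), (0.12495589256286621, 0.0627245157957077), 21.67586898803711)
roof (1696, [314.4, 183.3]) ((0.526619553565979, -0.2107725888490677), (0.060441307723522186, 0.04012518748641014), 21.607730865478516)
```

View pics/w4c.png

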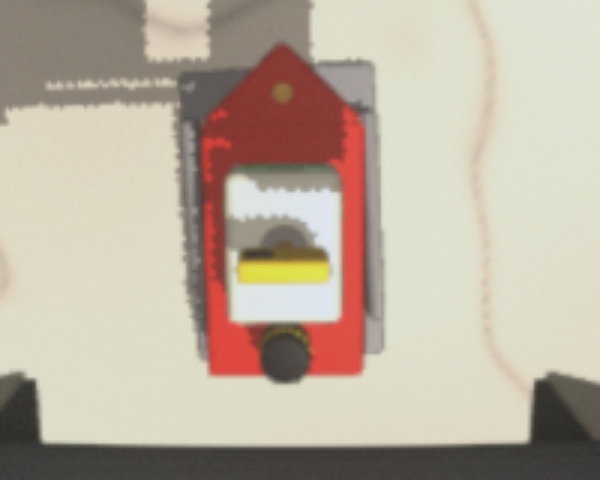

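The crop shows the key across the boat at (283,268), and the boat still seated straight in the stand, so it is fully wound. Next I'll descend onto the deckhouse and grip it.

```bash
python3 -m creep '[[0,0,0.05,0,0,-0.008],[0,0,0.06,0,0,0],[0,0,0.06,0,0,0],[0,0,0.06,0,0,0],[0,0,0.06,0,0,0],[0,0,0.06,0,0,0],[0,0,0.05,0,0,0],[0,0,0.03,0,0,0],[0,0,0.025,0,0,0],[0,0,0.015,0,0,0],[0,0,0.007,0,0,0],[0,0,0,0,0,0],[0,0,0,0,0,0]]' -1 && python3 go.py .5302 -.2102 .059 112
```

```text
clock: 17.68
position: [0.5307, -0.2101, 0.0598]
ee_rot: [-3.083, -0.6, 0.001]
force: [0.4, 0.2, -0.8]
width: 0.999
gripper_force: 0.0
clock 17.68 shift [-0.0013 -0.0001  0.002 ] turn [-0.0005  0.0003  0.0003] pos [ 0.5307 -0.2101  0.0598] joints [ 0.29  0.54 -0.01  1.88  0.01  0.72 -0.91] yaw -68.0 F [ 0.4  0.2 -0.8] tau [-0.046  0.192 -0.022] w 0.999 0.0
```

```bash
python3 -m creep '[[0,0,0.002,0,0,0],[0,0,0,0,0,0],[0,0,0,0,0,0],[0,0,0,0,0,0],[0,0,0,0,0,0],[0,0,0,0,0,0],[0,0,0,0,0,0],[0,0,0,0,0,0],[0,0,0,0,0,0],[0,0,0,0,0,0],[0,0,0,0,0,0],[0,0,0,0,0,0]]' 1 40 && python3 go.py .5302 -.2102 .059 112
```

```text
clock: 18.68
position: [0.5302, -0.2098, 0.0584]
ee_rot: [-3.082, -0.601, 0.003]
force: [0.1, 1.1, 0.3]
width: 0.45
gripper_force: 40.0
clock 18.68 shift [-0.0004  0.0009 -0.0015] turn [-0.0009  0.0007  0.0006] pos [ 0.5302 -0.2098  0.0584] joints [ 0.29  0.54 -0.01  1.88  0.01  0.72 -0.91] yaw -67.9 F [0.1 1.1 0.3] tau [-0.004  0.204 -0.065] w 0.45 40.0
```

The opening is 41.4 mm, which matches the deckhouse. Lifting gently.

```bash
python3 -m creep '[[0,0,-0.005,0,0,0],[0,0,-0.01,0,0,0],[0,0,-0.015,0,0,0],[0,0,-0.02,0,0,0],[0,0,-0.03,0,0,0],[0,0,-0.03,0,0,0],[0,0,-0.03,0,0,0],[0,0,-0.03,0,0,0],[0,0,-0.03,0,0,0],[0,0,-0.03,0,0,0],[0,0,-0.03,0,0,0],[0,0,-0.03,0,0,0],[0,0,-0.03,0,0,0],[0,0,-0.03,0,0,0],[0,0,-0.02,0,0,0],[0,0,-0.015,0,0,0],[0,0,-0.008,0,0,0],[0,0,0,0,0,0],[0,0,0,0,0,0]]' && python3 go.py .5116 .1735 .2154 112
python3 - <<'E'
from h import *
from cell import arm
S=arm.get_image("scene");T=arm.get_image("top")
# tub from four rim corners in both views
for n,im,lo in(("scene",S,(300,410)),("top",T,(200,320))):
    m=mask(im["frame"],(95,90,25),(115,255,255));B=max([b for b in blobs(m)if lo[0]<b[1][0]<lo[1]],key=lambda b:b[0])
    p=cv2.convexHull(np.argwhere(B[2])[:,::-1].astype(np.int32));q=cv2.approxPolyDP(p,6,True)[:,0].astype(float)
    print(n,B[:2],[(v.tolist(),onz(im,v,.085)[:2].round(3).tolist()) for v in q])
cv2.imwrite("pics/lift.png",cv2.resize(S["frame"][120:320,180:440],None,fx=3,fy=3)[...,::-1])
E
```

```text
clock: 20.27
position: [0.5303, -0.21, 0.2153]
ee_rot: [-3.082, -0.601, 0.003]
force: [-0.4, -0.4, -4.5]
width: 0.454
gripper_force: 40.0
clock 20.27 shift [ 0.3169 -0.9061  0.001 ] turn [-0.0009  0.0008  0.0006] pos [ 0.5303 -0.21    0.2153] joints [ 0.29  0.36 -0.    1.72  0.    1.06 -0.9 ] yaw -67.9 F [-0.4 -0.4 -4.5] tau [-0.073  0.172 -0.06 ] w 0.454 40.0
scene (4930, [355.8, 182.7]) [([405.0, 192.0], [0.674, 0.251]), ([360.0, 227.0], [0.72, 0.047]), ([307.0, 184.0], [0.481, 0.005]), ([306.0, 167.0], [0.407, 0.043]), ([350.0, 142.0], [0.371, 0.245]), ([406.0, 178.0], [0.625, 0.295])]
top (6640, [263.1, 223.9]) [([309.0, 258.0], [0.396, 0.041]), ([238.0, 276.0], [0.36, 0.251]), ([219.0, 188.0], [0.629, 0.302]), ([287.0, 171.0], [0.668, 0.091])]
```

View pics/lift.png

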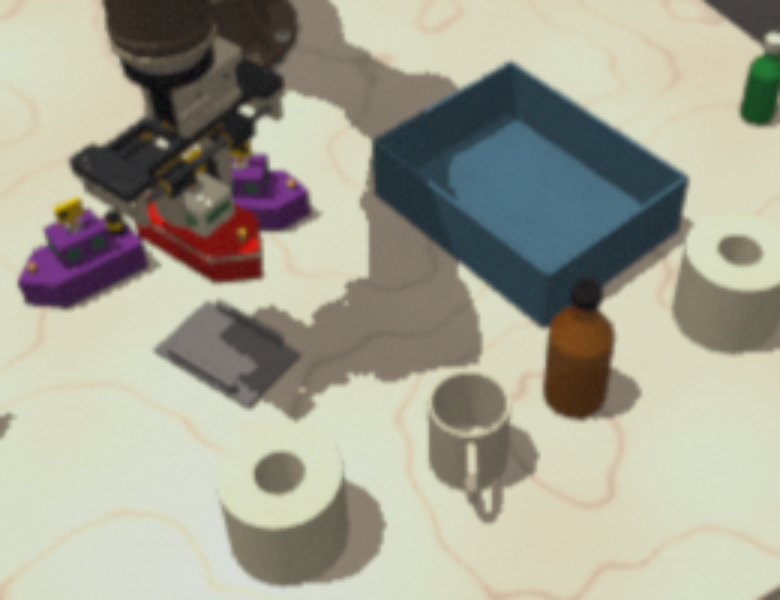

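The boat is in the gripper at crop (200,240), level and clear of the empty stand at (228,350). Everything else is in place. The tub centre comes out at about (0.514, 0.171) from both views, so I'll carry the boat there now.

```bash
python3 -m creep '[[0.004,-0.012,0,0,0,0],[0.012,-0.037,0,0,0,0],[0.018,-0.05,0,0,0,0],[0.018,-0.05,0,0,0,0],[0.018,-0.05,0,0,0,0],[0.018,-0.05,0,0,0,0],[0.018,-0.05,0,0,0,0],[0.018,-0.05,0,0,0,0],[0.018,-0.05,0,0,0,0],[0.018,-0.05,0,0,0,0]]' && python3 go.py .514 .171 .2154 112
```

```text
clock: 21.2
position: [0.5219, -0.0182, 0.2155]
ee_rot: [-3.082, -0.601, 0.004]
force: [-1.1, -0.9, -3.5]
width: 0.456
gripper_force: 40.0
clock 21.2 shift [ 0.1596 -0.4456  0.0008] turn [-0.001   0.0009  0.0007] pos [ 0.5219 -0.0182  0.2155] joints [ 0.    0.29 -0.09  1.83  0.03  1.03 -1.28] yaw -67.9 F [-1.1 -0.9 -3.5] tau [-0.09   0.146 -0.013] w 0.456 40.0
```

```bash
python3 -m creep '[[0.018,-0.05,0,0,0,0],[0.018,-0.05,0,0,0,0],[0.018,-0.05,0,0,0,0],[0.018,-0.05,0,0,0,0],[0.018,-0.05,0,0,0,0],[0.018,-0.05,0,0,0,0],[0.018,-0.05,0,0,0,0],[0.018,-0.05,0,0,0,0],[0.012,-0.037,0,0,0,0],[0.004,-0.012,0,0,0,0],[0,0,0,0,0,0],[0,0,0,0,0,0],[0,0,0,0,0,0],[0,0,0,0,0,0]]' && python3 go.py .514 .171 .2154 112
python3 - <<'E'
from h import *
from cell import arm
S=arm.get_image("scene")
cv2.imwrite("pics/end.png",cv2.resize(S["frame"][60:260,220:480],None,fx=3,fy=3)[...,::-1])
T=arm.get_image("top")["frame"];cv2.imwrite("pics/endtop.png",T[...,::-1])
E
```

```text
clock: 22.37
position: [0.5144, 0.1694, 0.216]
ee_rot: [-3.083, -0.598, 0.003]
force: [-0.1, -0.1, -4.7]
width: 0.452
gripper_force: 40.0
clock 22.37 shift [ 0.0006 -0.0041  0.0014] turn [-0.0005  0.0008 -0.0004] pos [0.5144 0.1694 0.216 ] joints [-0.29  0.32 -0.17  1.78  0.06  1.05 -1.66] yaw -68.0 F [-0.1 -0.1 -4.7] tau [-0.064  0.134 -0.009] w 0.452 40.0
```

View pics/end.png

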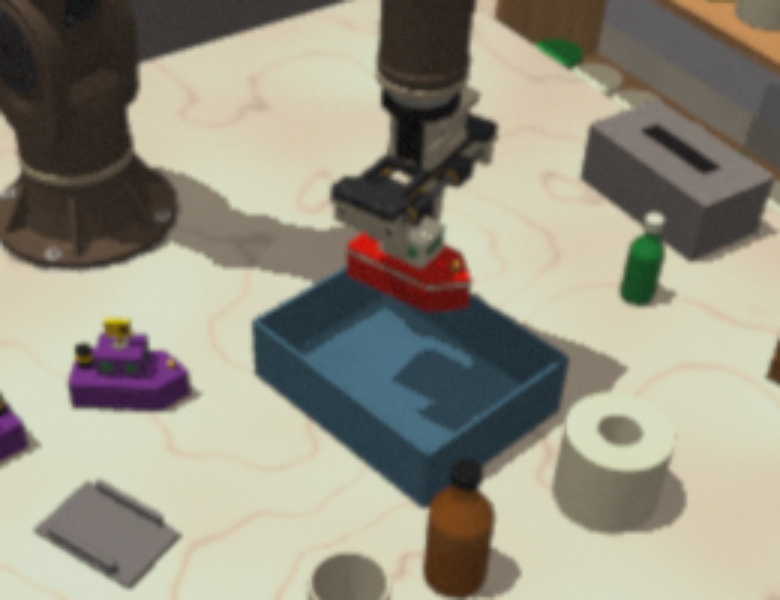

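View pics/endtop.png

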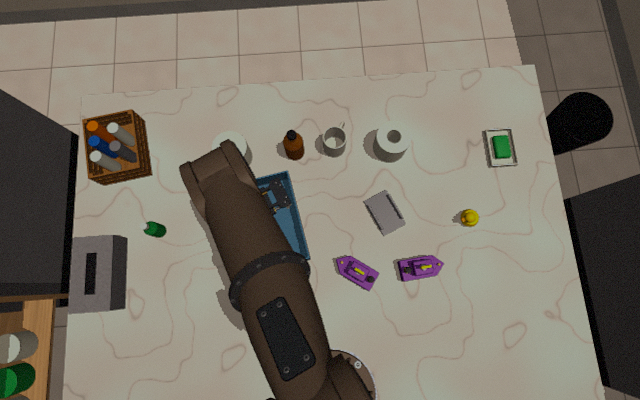

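The boat hangs level over the tub at (410,270) in the crop. The stand is empty, and the top view shows all the bystanders where they were. The arm is still, so I'm handing in.

```bash
python3 -c "
from cell import arm
print(arm.sign_off())"
```

```text
the job is handed in; nothing more can be done
None
```

The job is handed in at about 22 s: the key is wound to its stop, and the boat is held level and still over the middle of the tub, its keel about 8 cm above the rim, with everything else where it was.

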